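# Flip a drained tube rack onto the loading board

### The job

The flat green tube rack was left upside down to drain. Without gripping or lifting it, push its long side up against the front edge of the low white board, keep pushing until the rack tips up on that side, and flip it over so that it lies flat, right way up and wholly on the board top. Leave the lilac rack, the vials and the tip box where they stand.

Things in the scene. Friction and masses are not known exactly. Their poses are not given: they have to be found in the camera images.
- board: Low white plastic board, fixed to the bench, top 10 mm above the bench, 190 mm deep (its x axis, pointing away from the robot side) and 360 mm wide (its y axis). Origin: middle of its front edge, at bench level. The front edge is a plain 10 mm high step with small (1.5 mm) rounding. A rail 12 mm above the top runs along its back (inner face 180 mm from the front edge), with 50 mm long returns at the two back corners.
- rack_center (a point): Centre of the flat green 24-place tube rack, a light (under 0.15 kg) solid plastic block 128 x 90 x 26 mm: x along the 128 mm length, y along the 90 mm width, z out of the face with the tube holes (points down while the rack is upside down). It starts upside down flat on the bench, 30 to 55 mm in front of the board's front edge, one long side roughly (within 0.2 rad) parallel to it.
- side_long_1 (a point): Centre of one long side face of the green rack, 45 mm from rack_center along the rack's +y, half-way up its 26 mm thickness.
- side_long_2 (a point): Centre of the other long side face of the green rack, 45 mm along its -y.
- side_short_1 (a point): Centre of one short side face of the green rack, 64 mm along its +x.
- side_short_2 (a point): Centre of the other short side face of the green rack, 64 mm along its -x.
- lilac_rack: Lilac tube rack with white caps, 94 x 156 x 59 mm, loose, standing on the left part of the board. Origin: centre of its underside. Leave alone.
- vial_left: White capped vial, 25 mm across, 61 mm tall, loose on the bench in front of the board, left of the green rack. Origin: centre of its underside. Leave alone.
- vial_left2: Another such vial farther to the left, same size and origin. Leave alone.
- vial_right: Another such vial, right of the green rack, same size and origin. Leave alone.
- tip_box: Cream pipette tip box with clear lid, 135 x 97 x 90 mm, loose on the bench near its left end. Origin: centre of its underside. Leave alone.
- rack: The green rack: axes as rack_center, origin 13 mm from it along -z (face without holes). Pushed at mid-height of its near long side with 10 to 20 N, friction holds it between fingertips and board edge: moved on in an arc about the board's front top edge, still pushing, it swings up, and past upright falls onto the board. It must not be pushed or squeezed with over 40 N.
Mind the look-alikes: they are no part of the job. What is meant by the rack is not orange, and is the larger of those in its own colour.

How it is judged:
By the outcome, as a careful person would: the job done as asked, in the order asked, and still so for the second after the job is handed in, with the robot touching nothing.
It also fails if it takes over 54 s, if anything falls off the work surface, if the arm or the gripper's body presses on something with over 40 N, if the wrist force passes 120 N, or if a joint passes its speed limit or range.

### The arm

A 6-joint arm with a two-finger parallel gripper is mounted at the origin on a cart in front of the work surface, level with it; the furniture and walls round the work are solid. World frame = base frame: x ahead of the robot, y to its left, z up, the work surface at z = 0. Lengths are in m, angles in rad, forces in N, time in s.
With the tool pointing down it reaches from about 0.35 to 0.775 m from the base axis. Payload 5.5 kg.
Tool frame: the origin (TCP) lies midway between the tips of the shut fingers; the grasp point (between the pads) lies grip_depth behind it (grip_depth is the distance from the TCP to the grasp point, in m); z points along the fingers, y is the line along which they close (so a half turn about z gives the same grasp; the last joint's range is limited). The gripper opens to 85 mm and grips with 20 to 120 N. Pads are 22 mm wide; open, the fingers measure 114 mm over their backs; the gripper's body (76 mm by 85 mm) begins 54 mm behind the grasp point. The pads swing forward as they close: fully open they stand 13 mm farther back than shut.
Start: joints at [1.055, 0.313, 0.046, 1.304, 0, 1.431], TCP at [0.211, 0.535, 0.2] pointing down, gripper open.
Joint ranges: [-2.76, 2.76], [-0.86, 1.69], [-1.03, 1.26], [-2.2, 2.34], [-1.47, 1.5], [-3.14, 3.14]. Speed limits (rad/s): [2.57, 2.57, 3.14, 3.14, 3.14, 3.14].

### API

Orientations are given as a unit quaternion [w, x, y, z].
In Python, from plant import state, read_camera, get_calibration, hand_in, grip_depth gives the robot as it stands.
- The arm moves only by the shell command python3 -m inch 'ROWS' [OPENING] [FORCE]. ROWS is text: rows parted by semicolons, each of 4 numbers parted by spaces: the shift along the tool's x, y, z in mm, then the turn about the tool's z in rad. In form: dx dy dz roll; .... A call has exactly 8 rows; each row is the pose to reach, as a shift and turn from the pose commanded when the call began, along the tool's axes at that moment; what a row does not reach only later rows make up. A row lasts 1/8 s, in which the tool goes at most 62.5 mm and 10.7 degrees, less where a joint would pass 70% of its speed; a pose out of reach is approached as far as the arm can. A call with a gripper value outside its range is refused whole. OPENING is the opening, from 0 (shut) to 1 (fully open), set as the call begins (- or left out, the last holds). The fingers move at their own pace and stop on an object; FORCE is the grip in N (left out, the last holds). Time passes only in rows, so rows that repeat a pose let the fingers close, or fill a call up. It gives the time, the measured TCP pose, the force, the opening and the grip force at its end, in the units of the state.
- state(): the state, without advancing time (a new reading comes with each control period).
- read_camera(name): name is "scene" or "top" or "wrist"; returns the picture (480x640x3 uint8, red, green, blue); there is no depth.
- get_calibration(name): a dict with "intrinsics" (3x3 intrinsics, pixels), "dist_coeffs" ([k1, k2, p1, p2, k3] as OpenCV has them; the pictures are not rectified), "world_from_camera" (4x4, takes a point from camera to world coordinates); the wrist camera has in their place "tool_from_camera" (4x4, takes a point from camera to tool coordinates, whose origin is the TCP and whose axes are the flange's). Camera axes: x right, y up, looking along -z (the intrinsics and any distortion apply to the point x, -y, -z); pixel columns grow to the right and rows downward; lengths in m; the calibration is good to about 2 mm. A picture is of the moment at which its call begins: read the wrist's pose just before it. get_calibration takes no time and is no camera call.
- hand_in(): hands the job in; it is judged then, once.
The state is a dict: "clock": time; "joint_positions": joint angles; "dq": joint speeds; "joint_torque": joint torques, N m; "ee_pos": TCP position; "tool_rot": TCP orientation; "force": force on the tool from outside, world axes, zero at the start; "moment": the same for the moment, N m; "finger_gap": opening from 0.0 (shut) to 1.0 (fully open); "finger_force": force on a finger pad.
Only numpy, scipy, OpenCV 4.12 (cv2) and the standard library are available. Lean on these libraries where they do the work, as an engineer would, in place of code of your own. Each camera call takes 0.05 s, during which the arm holds its last target. There are 200 camera calls.

## Working session

There is one attempt and no reset: what is moved stays moved. The work goes in short steps, Python scripts to look and compute and a shell command to move; the robot and the scene stay as the last step left them, time stands still between calls to the robot, and variables do not carry over. Pictures are saved under pics/ and viewed, at most 12 in all, crops included, and the job is handed in when it is done.

```bash
mkdir -p pics; ls
python3 - <<'E'
from plant import *
import cv2,numpy as np
for n in ("scene","top"):
    cv2.imwrite(f"pics/{n}0.png",read_camera(n)[:,:,::-1]); c=get_calibration(n); print(n,np.round(c["world_from_camera"],3).tolist(),np.round(c["intrinsics"],1).tolist(),c["dist_coeffs"])
s=state();print(grip_depth,s)
print(get_calibration("wrist"))
E
```

```text
pics
scene [[0.991, 0.069, -0.112, 0.42], [-0.132, 0.473, -0.871, -0.89], [-0.007, 0.878, 0.478, 0.589], [0.0, 0.0, 0.0, 1.0]] [[525.4, 0.0, 327.5], [0.0, 525.4, 246.5], [0.0, 0.0, 1.0]] [-0.11420381  0.          0.          0.          0.        ]
top [[0.017, 0.992, -0.123, 0.419], [-1.0, 0.02, 0.022, 0.097], [0.024, 0.122, 0.992, 1.023], [0.0, 0.0, 0.0, 1.0]] [[466.9, 0.0, 321.0], [0.0, 466.9, 241.0], [0.0, 0.0, 1.0]] [0.04225501 0.         0.         0.         0.        ]
0.0187 {'clock': 0.1, 'joint_positions': array([1.05540233e+00, 3.13934911e-01, 4.50934102e-02, 1.30358305e+00,
       3.89510325e-06, 1.43122323e+00]), 'dq': array([ 0.00105419, -0.0010313 ,  0.003162  ,  0.00036963, -0.00060687,
        0.00084255]), 'joint_torque': array([ 2.27719371e-03, -4.81724489e+01,  2.99244547e+01,  1.27287424e-02,
       -1.10784531e-04, -2.44362457e-05]), 'ee_pos': array([0.21079163, 0.53443439, 0.19929294]), 'tool_rot': array([-2.63712665e-04,  1.86806476e-01,  9.82396395e-01, -7.70220181e-04]), 'force': array([ 0.89391867,  1.18829026, -0.18639204]), 'moment': array([-0.04058534, -0.03827156, -0.04770012]), 'finger_force': 0.0, 'finger_gap': 1.0013272928335115}
{'intrinsics': array([[332.57699662,   0.        , 319.75943707],
       [  0.        , 332.57699662, 236.41317103],
       [  0.        ,   0.        ,   1.        ]]), 'dist_coeffs': array([-0.02646502,  0.        ,  0.        ,  0.        ,  0.        ]), 'tool_from_camera': array([[ 4.19998118e-04,  9.58188630e-01,  2.86136984e-01,
         7.33172066e-02],
       [ 9.99999114e-01, -7.63846536e-04,  1.09007691e-03,
         3.53331705e-04],
       [ 1.26306404e-03,  2.86136273e-01, -9.58188102e-01,
        -1.73097778e-01],
       [ 0.00000000e+00,  0.00000000e+00,  0.00000000e+00,
         1.00000000e+00]])}
```

View pics/top0.png

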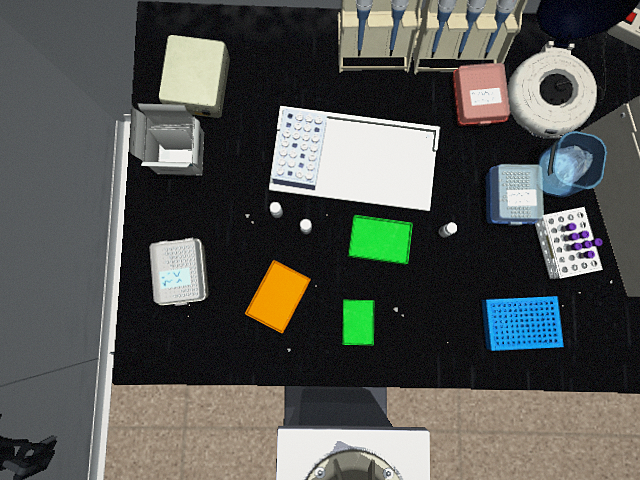

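View pics/scene0.png

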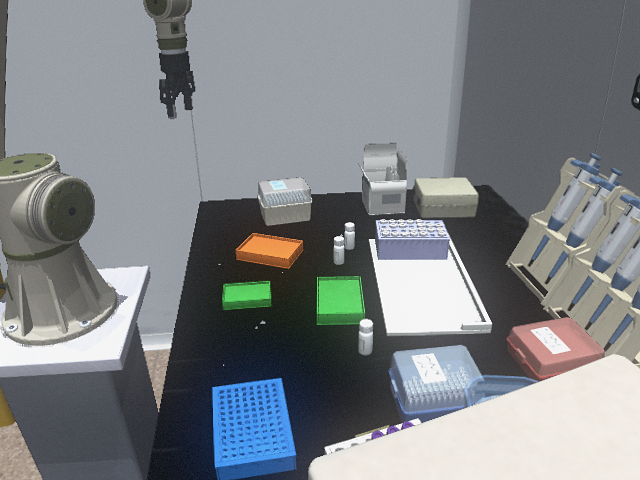

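Look-alikes in the top view are the large green rack (380,240), the small green one (358,322) and the orange one (278,297). I take the large green rack. In the top view the board's front edge runs from about (269,190) to (430,210), and the vials are at (276,210), (306,226) and (448,230).

```bash
cat > h.py <<'E'
from plant import *
import cv2,numpy as np
def ray(n,px,z,T=None):
    c=get_calibration(n); K=np.array(c["intrinsics"]); D=np.array(c["dist_coeffs"])
    T=np.array(c["world_from_camera"]) if T is None else T
    u=cv2.undistortPoints(np.float64(px).reshape(-1,1,2),K,D).reshape(-1,2)
    d=np.c_[u[:,0],-u[:,1],-np.ones(len(u))]@T[:3,:3].T; o=T[:3,3]
    return o+d*((z-o[2])/d[:,2])[:,None]
def wristT():
    s=state(); q=s["tool_rot"]
    from scipy.spatial.transform import Rotation as R
    T=np.eye(4); T[:3,:3]=R.from_quat([q[1],q[2],q[3],q[0]]).as_matrix(); T[:3,3]=s["ee_pos"]
    return T@np.array(get_calibration("wrist")["tool_from_camera"])
def greens(im):
    h=cv2.cvtColor(im,cv2.COLOR_RGB2HSV); m=cv2.inRange(h,(45,120,60),(80,255,255))
    return sorted(cv2.findContours(m,0,1)[0],key=cv2.contourArea)[::-1]
def quad(c):
    h=cv2.convexHull(c)
    return cv2.approxPolyN(h,4,ensure_convex=True).reshape(-1,2).astype(float)
E
python3 - <<'E'
from h import *
np.set_printoptions(precision=4,suppress=True)
im=cv2.imread("pics/top0.png")[:,:,::-1].copy()
q=quad(greens(im)[0]);print(q);p=ray("top",q,.026);print(p,p.mean(0),np.linalg.norm(np.roll(p,-1,0)-p,axis=1))
for c in greens(im)[1:3]: print("other",cv2.boundingRect(c))
w=cv2.inRange(cv2.cvtColor(im,cv2.COLOR_RGB2HSV),(0,0,180),(180,50,255))
# board front edge: lowest white pixel per column
e=[]
for x in range(335,425):
    r=np.where(w[100:225,x])[0]
    e.append((x,100+r.max()+.5))
e=np.array(e);b=ray("top",e,.01);k=np.polyfit(b[:,1],b[:,0],1);print("edge x=",k,"yaw",np.arctan(k[0]),"resid",np.std(b[:,0]-np.polyval(k,b[:,1])))
print("board corner px->",ray("top",[[269,190],[430,210],[439,128],[280,107]],.01))
print("vial caps",ray("top",[[276,206],[306,222],[450,227]],.061))
big=cv2.resize(im[90:280,250:470],None,fx=3,fy=3);cv2.imwrite("pics/crop.png",big[:,:,::-1])
E
```

```text
[[413. 222.]
 [408. 265.]
 [348. 256.]
 [353. 214.]]
[[ 0.5876 -0.1244  0.026 ]
 [ 0.4939 -0.113   0.026 ]
 [ 0.5108  0.0161  0.026 ]
 [ 0.6025  0.0061  0.026 ]] [ 0.5487 -0.0538  0.026 ] [0.0944 0.1302 0.0923 0.1314]
other (342, 299, 33, 47)
edge x= [0.1102 0.6352] yaw 0.10975294929881176 resid 0.0006396865227690604
board corner px-> [[ 0.6552  0.1911  0.01  ]
 [ 0.618  -0.1658  0.01  ]
 [ 0.8064 -0.1877  0.01  ]
 [ 0.8464  0.1719  0.01  ]]
vial caps [[ 0.6095  0.1708  0.061 ]
 [ 0.577   0.1074  0.061 ]
 [ 0.5727 -0.1941  0.061 ]]
```

View pics/crop.png

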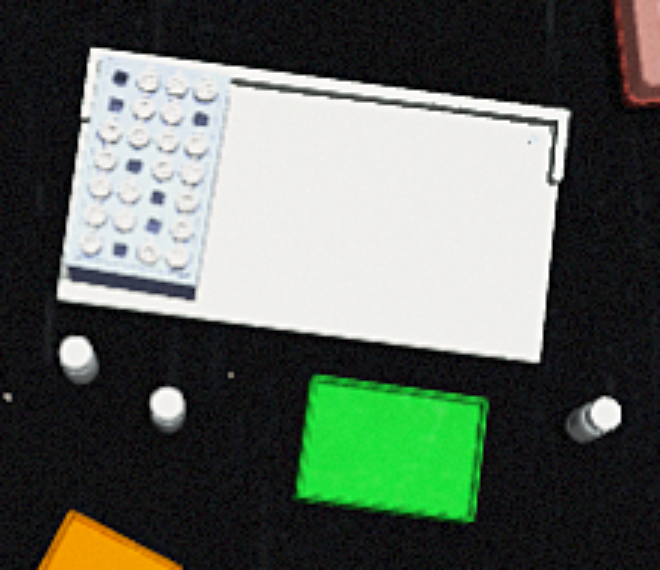

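The crop confirms it: the larger green block with its hole-free face up, about 35 mm in front of the board and nearly parallel to it.

```bash
cat > goto.py <<'E'
import sys
from h import *
def to(x,y,z,yaw=-0.1098):
    s=state();T=wristT();q=s["tool_rot"]
    from scipy.spatial.transform import Rotation as R
    M=R.from_quat([q[1],q[2],q[3],q[0]]).as_matrix()
    d=M.T@(np.array([x,y,z])-s["ee_pos"])*1000
    xt=M@[1,0,0]; cur=np.arctan2(xt[1],xt[0]); r=-((yaw+np.pi-cur+np.pi)%(2*np.pi)-np.pi)
    print("clock %.2f ee"%s["clock"],np.round(s["ee_pos"],4),"shift mm",np.round(d,1),"roll %.3f"%r,"F",np.round(s["force"],1))
if __name__=="__main__": to(*map(float,sys.argv[1:]))
E
python3 -m inch '-43 -43 0 -0.03; -86 -86 0 -0.06; -129 -129 0 -0.09; -172 -172 0 -0.13; -215 -215 0 -0.16; -258 -258 0 -0.2; -301 -301 0 -0.235; -344 -344 0 -0.265' 1
python3 goto.py 0.463 -0.0445 0.1
```

```text
clock: 1.1
ee_pos: [0.4051, 0.0868, 0.2]
tool_rot: [0.0, 0.055, 0.998, 0.0]
force: [2.0, 0.7, 0.0]
finger_gap: 1.002
finger_force: 0.0
clock 1.10 ee [0.4051 0.0868 0.2   ] shift mm [ -71.9 -124.2  100. ] roll 0.000 F [2.  0.7 0. ]
```

```bash
python3 -m inch '-18 -31 10 0; -36 -62 30 0; -54 -93 50 0; -72 -124 75 0; -72 -124 100 0; -72 -124 100 0; -72 -124 100 0; -72 -124 100 0'
python3 - <<'E'
from h import *
np.set_printoptions(precision=4,suppress=True)
T=wristT();im=read_camera("wrist");cv2.imwrite("pics/w1.png",im[:,:,::-1])
c=greens(im)[0];q=quad(c);print(q);p=ray("wrist",q,.026,T);print(p,p.mean(0),np.linalg.norm(np.roll(p,-1,0)-p,axis=1))
s=state();print(s["ee_pos"],s["force"],s["clock"])
im=read_camera("scene");cv2.imwrite("pics/s1.png",im[:,:,::-1])
E
```

```text
clock: 2.1
ee_pos: [0.4634, -0.0423, 0.1013]
tool_rot: [0.001, 0.055, 0.998, -0.0]
force: [0.2, -0.2, -0.5]
finger_gap: 1.003
finger_force: 0.0
[[399. 273.]
 [390. 377.]
 [246. 376.]
 [239. 271.]]
[[ 0.5021  0.0179  0.026 ]
 [ 0.6024  0.006   0.026 ]
 [ 0.5874 -0.1225  0.026 ]
 [ 0.4863 -0.1102  0.026 ]] [ 0.5445 -0.0522  0.026 ] [0.1011 0.1294 0.1018 0.1291]
[ 0.4634 -0.0423  0.1012] [-0.7418 -0.6573  0.5493] 2.15
```

View pics/w1.png

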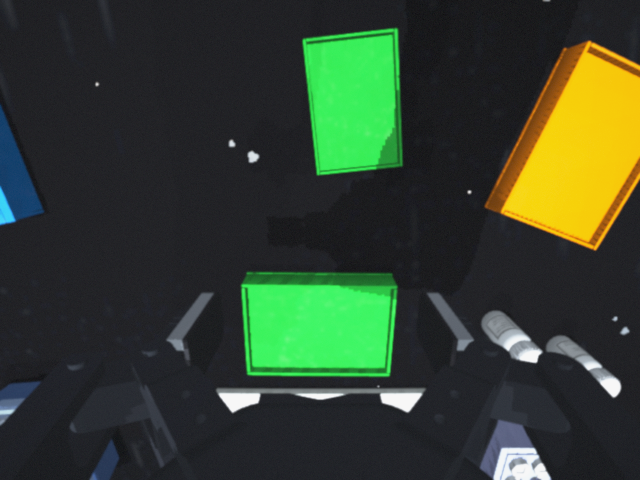

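```bash
python3 -m inch '0 -2 25 0; 0 -2 50 0; 0 -2 75 0; 0 -2 90 0; 0 -2 96 0; 0 -2 100 0; 0 -2 100 0; 0 -2 100 0'
python3 - <<'E'
from h import *
im=read_camera("scene");cv2.imwrite("pics/s2.png",cv2.resize(im[200:360,200:400],None,fx=4,fy=3.75 )[:,:,::-1][:600])
print(state()["ee_pos"],state()["force"])
E
```

```text
clock: 3.2
ee_pos: [0.463, -0.0447, 0.0007]
tool_rot: [0.001, 0.055, 0.998, -0.0]
force: [0.8, 0.2, -1.0]
finger_gap: 0.999
finger_force: 0.0
[ 0.4629232  -0.0446232   0.00060644] [-0.96186799  0.07401786 -0.04503065]
```

View pics/s2.png

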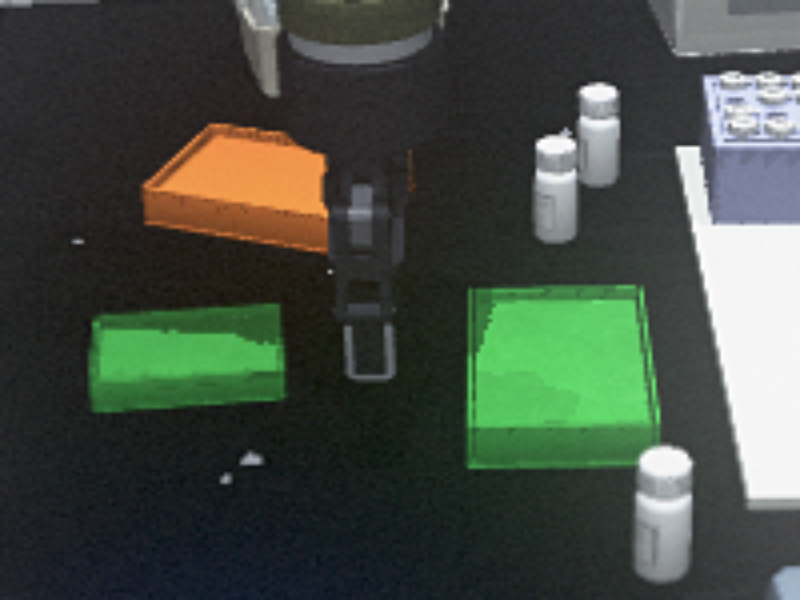

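The right finger's tip bottom is at scene pixel (292,301), and its width is 22 mm. Both fingers stand clear of the green racks, so I compute the tip height next.

Run:
```python
from h import *
for z in (0,.005,.01,.013,.018):print(z,ray("scene",[[286.5,301],[298.5,301]],z).round(4).tolist())
```

```text
0 [[0.4491, -0.029, 0.0], [0.4726, -0.0323, 0.0]]
0.005 [[0.4488, -0.0363, 0.005], [0.4721, -0.0396, 0.005]]
0.01 [[0.4486, -0.0436, 0.01], [0.4717, -0.0468, 0.01]]
0.013 [[0.4484, -0.048, 0.013], [0.4714, -0.0512, 0.013]]
0.018 [[0.4482, -0.0553, 0.018], [0.471, -0.0585, 0.018]]
```

Run:
```python
from h import *
def proj(n,P,T):
    c=get_calibration(n);q=np.linalg.inv(T)@np.r_[P,1];v=np.array([[q[0],-q[1],-q[2]]])
    return cv2.projectPoints(v,np.zeros(3),np.zeros(3),c["intrinsics"],c["dist_coeffs"])[0].ravel().round(1).tolist()
W=np.array(get_calibration("wrist")["tool_from_camera"]);S=np.array(get_calibration("scene")["world_from_camera"])
for z in (-.05,-.03,-.013,0):
    print(z,"wrist",[proj("wrist",np.array([x,y,z]),W) for x in(.011,-.011) for y in(.0425,.057)])
    print("   scene near/far finger",[proj("scene",np.array([.463+yy*.1095,-.0446+yy,-z+.0006]),S) for yy in(-.057,-.0425,.0425)])
```

```text
-0.05 wrist [[422.7, 296.2], [457.9, 296.1], [418.0, 342.5], [451.6, 342.4]]
   scene near/far finger [[292.1, 300.1], [292.3, 295.6], [293.9, 271.4]]
-0.03 wrist [[410.1, 276.6], [441.0, 276.5], [406.5, 318.3], [436.2, 318.2]]
   scene near/far finger [[292.5, 309.2], [292.8, 304.6], [294.2, 280.0]]
-0.013 wrist [[401.6, 263.3], [429.6, 263.3], [398.7, 301.8], [425.6, 301.7]]
   scene near/far finger [[292.9, 316.7], [293.1, 312.1], [294.6, 287.1]]
0 wrist [[396.1, 254.8], [422.2, 254.8], [393.5, 291.0], [418.8, 291.0]]
   scene near/far finger [[293.2, 322.4], [293.4, 317.7], [294.8, 292.5]]
```

Run:
```python
import cv2,numpy as np
a=cv2.imread("pics/s2.png")[200:500,260:480].astype(float)
a=cv2.resize(cv2.GaussianBlur(a,(0,0),2),None,fx=2,fy=2)
b=cv2.imread("pics/w1.png")[230:430,120:520].astype(float);b=cv2.resize(b,None,fx=0.9,fy=0.9)
out=np.zeros((600,800,3));out[:600,:440]=a;out[:180,440:800]=b
cv2.imwrite("pics/enh.png",np.clip((out/255)**.45*255*1.2,0,255).astype(np.uint8))
```

```text
(no output)
```

View pics/enh.png

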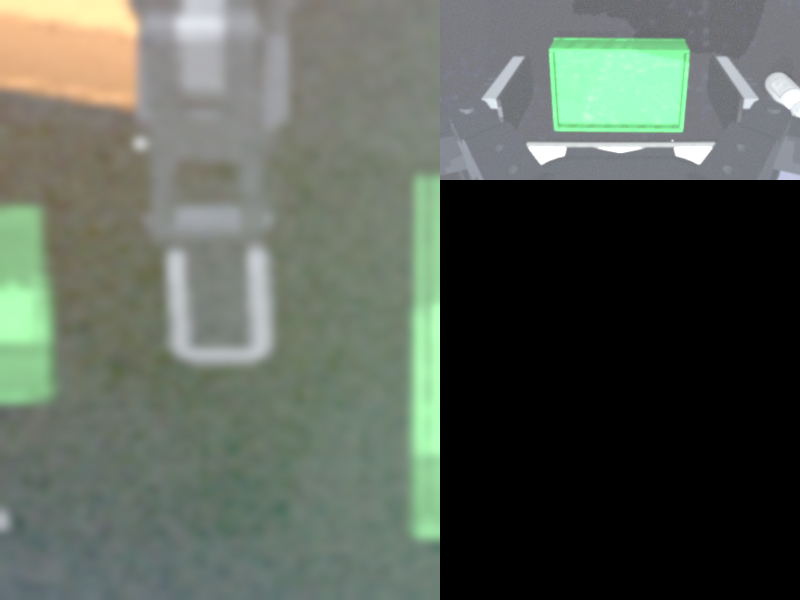

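```bash
python3 -m inch '0 0 3 0; 0 0 6 0; 0 0 8 0; 0 0 10 0; 0 0 11 0; 0 0 12 0; 0 0 12 0; 0 0 12 0'
python3 -m inch '0 0 0.5 0; 0 0 1 0; 0 0 1.5 0; 0 0 2 0; 0 0 2.5 0; 0 0 3 0; 0 0 3 0; 0 0 3 0'
```

```text
clock: 4.25
ee_pos: [0.4625, -0.0446, -0.0119]
tool_rot: [0.0, 0.055, 0.998, 0.0]
force: [-0.4, -0.2, 1.1]
finger_gap: 0.999
finger_force: 0.0
clock: 5.25
ee_pos: [0.4625, -0.0445, -0.0149]
tool_rot: [0.0, 0.055, 0.998, 0.0]
force: [-0.2, 0.4, 0.4]
finger_gap: 1.0
finger_force: 0.0
```

```bash
python3 -m inch '0 0 4 0; 0 0 8 0; 0 0 12 0; 0 0 14 0; 0 0 16 0; 0 0 17 0; 0 0 18 0; 0 0 18 0'
python3 - <<'E'
from h import *
im=read_camera("scene");cv2.imwrite("pics/s3.png",cv2.resize(im[220:360,240:400],None,fx=5,fy=4.28 )[:,:,::-1][:600])
E
```

```text
clock: 6.25
ee_pos: [0.4625, -0.0445, -0.0329]
tool_rot: [0.0, 0.055, 0.998, 0.0]
force: [0.1, -0.6, 0.4]
finger_gap: 0.998
finger_force: 0.0
```

View pics/s3.png

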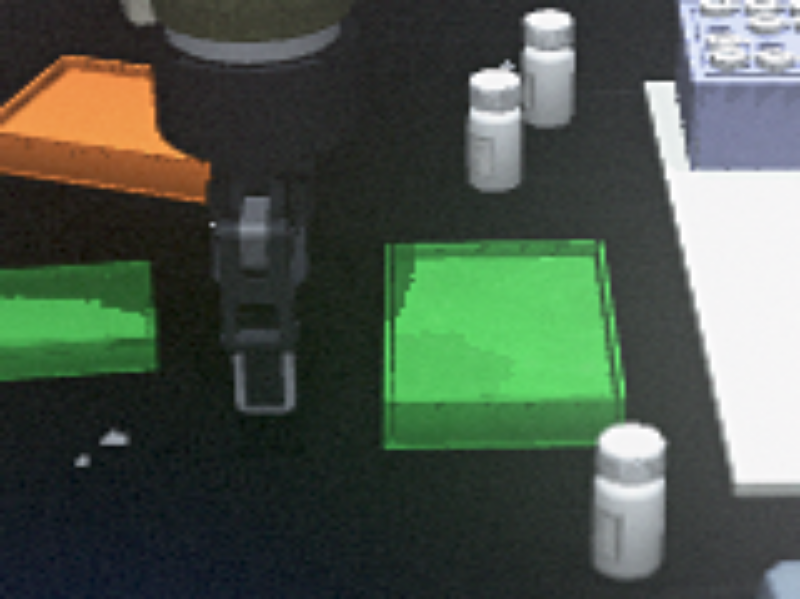

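The tip bottom is at crop (265,410), about 14 mm above the bench. So the open tips sit about 47 mm behind the TCP, and I'll go by that. Next I lower 3 mm and push.

```bash
python3 -m inch '-5 0 3 0; -12 0 3 0; -19 0 3 0; -26 0 3 0; -32 0 3 0; -38 0 3 0; -44 0 3 0; -50 0 3 0'
python3 -m inch '-2 0 0 0; -4 0 0 0; -6 0 0 0; -8 0 0 0; -9 0 0 0; -10 0 0 0; -11 0 0 0; -11 0 0 0'
python3 - <<'E'
from h import *
np.set_printoptions(precision=4,suppress=True)
im=read_camera("top");print(state()["ee_pos"],state()["force"])
n=np.array([.994,-.1092]);e=np.array([.1092,.994])
q=greens(im)[0].reshape(-1,2).astype(float);p=ray("top",q,.026)
print("n range",(p[:,:2]@n).min(),(p[:,:2]@n).max(),"e range",(p[:,:2]@e).min(),(p[:,:2]@e).max(), "tcp n",state()["ee_pos"][:2]@n)
E
```

```text
clock: 7.3
ee_pos: [0.5125, -0.0501, -0.036]
tool_rot: [0.0, 0.055, 0.998, 0.0]
force: [-0.2, -0.9, -0.5]
finger_gap: 0.995
finger_force: 0.3
clock: 8.3
ee_pos: [0.5234, -0.0513, -0.0359]
tool_rot: [0.0, 0.055, 0.998, 0.0]
force: [-0.3, 0.0, 0.1]
finger_gap: 1.004
finger_force: 0.2
[ 0.5234 -0.0513 -0.0359] [-0.7517  0.3972  0.7157]
n range 0.32099562332120724 0.4194276584183151 e range 0.007649365918172358 0.07114271428500687 tcp n 0.5258683547195974
```

Run:
```python
from h import *
np.set_printoptions(precision=4,suppress=True)
n=np.array([.994,-.1092]);e=np.array([.1092,.994])
T=wristT();iw=read_camera("wrist");im=read_camera("scene")
for nm,i,t in(("wrist",iw,T),("scene",im,None)):
  for c in greens(i)[:3]:
    p=ray(nm,c.reshape(-1,2).astype(float),.026,t)[:,:2]; print(nm,cv2.contourArea(c),"n",(p@n).min(),(p@n).max(),"e",(p@e).min(),(p@e).max())
```

```text
wrist 15858.5 n 0.5204902391553061 0.5625962631627242 e -0.04020851299416154 0.05327553773519369
wrist 7024.0 n 0.413390300307653 0.42612757243883204 e 0.004925411996198948 0.06702665180453803
scene 1467.0 n 0.5363993815817384 0.6210129062910484 e -0.09231637912340028 0.05575277810094308
scene 1169.0 n 0.3233257614200776 0.42404547591177605 e -0.041037250759231765 0.05438864291959194
scene 2.0 n 0.5814775062267429 0.6220581583609733 e 0.06320190920930283 0.06746466247354416
```

```bash
python3 -m inch '-1 0 0 0; -2 0 0 0; -3 0 0 0; -4 0 0 0; -4.5 0 0 0; -5 0 0 0; -5 0 0 0; -5 0 0 0'
```

```text
clock: 9.45
ee_pos: [0.5281, -0.0518, -0.0359]
tool_rot: [0.0, 0.055, 0.998, 0.0]
force: [-0.5, -0.1, 0.0]
finger_gap: 1.002
finger_force: 0.4
```

```bash
python3 -m inch '-0.5 0 0 0; -1 0 0 0; -1.5 0 0 0; -2 0 0 0; -2.5 0 0 0; -3 0 0 0; -3 0 0 0; -3 0 0 0'
```

```text
clock: 10.45
ee_pos: [0.5291, -0.0519, -0.0361]
tool_rot: [-0.002, 0.055, 0.998, 0.0]
force: [-7.1, 0.2, 5.1]
finger_gap: 1.002
finger_force: 3.4
```

```bash
python3 -m inch '-1 0 0 0; -2 0 0 0; -2.1 0 -2.2 0; -2.2 0 -4.5 0; -2.4 0 -6.7 0; -2.6 0 -9 0; -2.9 0 -11.2 0; -3.3 0 -13.4 0'
```

```text
clock: 11.45
ee_pos: [0.5303, -0.0519, -0.0239]
tool_rot: [-0.004, 0.055, 0.998, 0.0]
force: [-8.2, -0.3, 0.4]
finger_gap: 0.998
finger_force: 4.0
```

Run:
```python
from h import *
im=read_camera("scene");cv2.imwrite("pics/s4.png",cv2.resize(im[220:360,260:420],None,fx=5,fy=4.28 )[:,:,::-1][:600])
```

```text
(no output)
```

View pics/s4.png

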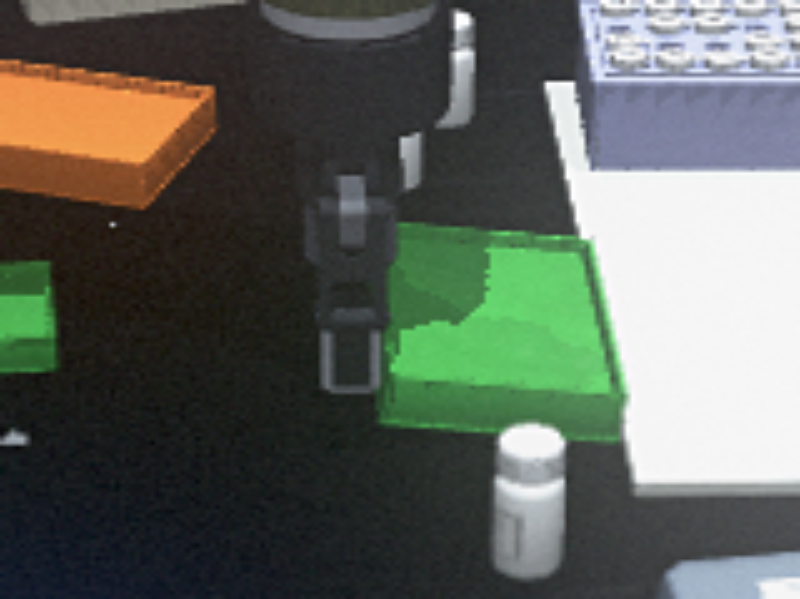

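The rack's near side is rising with the fingertips while its far side bears on the board edge, at crop (620,410). I continue the arc with slightly more push.

```bash
python3 -m inch '-1.1 0 -2.9 0; -2.6 0 -7.1 0; -4.3 0 -11.2 0; -6.3 0 -15.2 0; -8.4 0 -19.1 0; -10.3 0 -23 0; -12.4 0 -26.9 0; -14.7 0 -30.6 0'
```

```text
clock: 12.5
ee_pos: [0.5408, -0.053, 0.0064]
tool_rot: [-0.007, 0.056, 0.998, 0.0]
force: [-18.8, 1.2, 9.7]
finger_gap: 1.004
finger_force: 10.4
```

```bash
python3 -m inch '-2.2 0 -3.8 0; -4.7 0 -7.4 0; -7.4 0 -10.9 0; -10.2 0 -14.2 0; -13.3 0 -17.4 0; -16.5 0 -20.6 0; -19.9 0 -23.5 0; -23.4 0 -26.2 0'
```

```text
clock: 13.5
ee_pos: [0.5667, -0.056, 0.0357]
tool_rot: [-0.004, 0.055, 0.998, 0.0]
force: [-20.0, 1.1, 25.4]
finger_gap: 0.999
finger_force: 16.2
```

```bash
python3 -m inch '0.4 0 -2.9 0; -1.5 0 -4.2 0; -3.4 0 -5.3 0; -5.4 0 -6.5 0; -7.4 0 -7.6 0; -9.4 0 -8.6 0; -11.4 0 -9.6 0; -11.4 0 -9.6 0'
```

```text
clock: 14.5
ee_pos: [0.5841, -0.058, 0.0464]
tool_rot: [0.001, 0.055, 0.998, -0.0]
force: [-6.6, 0.6, 15.6]
finger_gap: 1.001
finger_force: 8.8
```

```bash
python3 -m inch '-2.1 0 -0.7 0; -4.2 0 -1.5 0; -8.7 0 -3 0; -13.3 0 -4.3 0; -17.9 0 -5.3 0; -22.6 0 -6.2 0; -25 0 -6.6 0; -25 0 -6.6 0'
```

```text
clock: 15.5
ee_pos: [0.6124, -0.0611, 0.0546]
tool_rot: [0.005, 0.055, 0.998, -0.0]
force: [-1.6, 1.3, 16.6]
finger_gap: 1.0
finger_force: 8.6
```

```bash
python3 -m inch '-2 0 -0.2 0; -4 0 -0.3 0; -6 0 -0.4 0; -8 0 -0.5 0; -10 0 -0.8 0; -12 0 -1.2 0; -14 0 -1.6 0; -16 0 -2 0'
python3 - <<'E'
from h import *
im=read_camera("scene");cv2.imwrite("pics/s5.png",cv2.resize(im[180:340,300:460],None,fx=3.75,fy=3.75 )[:,:,::-1][:600])
E
```

```text
clock: 16.5
ee_pos: [0.6279, -0.0628, 0.0571]
tool_rot: [0.004, 0.055, 0.998, -0.0]
force: [-2.2, 2.5, 18.4]
finger_gap: 1.0
finger_force: 9.3
```

View pics/s5.png

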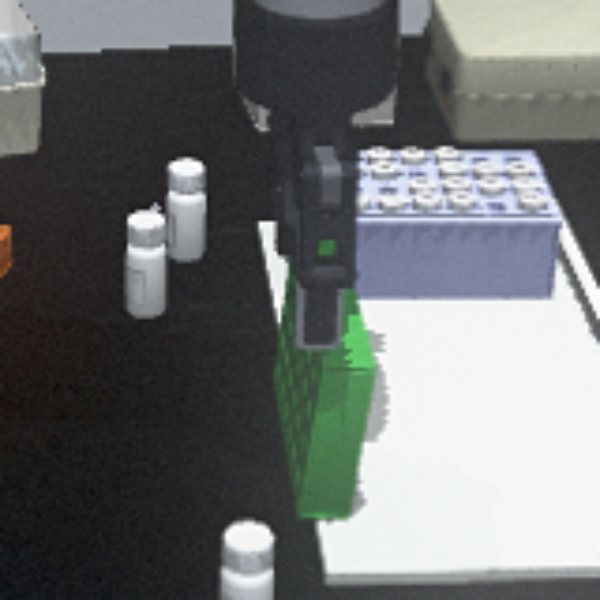

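The rack is standing on the board edge at crop (325,430), tipped slightly toward the board with the holes facing the robot. I keep going over the top.

```bash
python3 -m inch '-2 0 -0.4 0; -4 0 -0.8 0; -6 0 -1.1 0; -8 0 -1.4 0; -10 0 -1.6 0; -12 0 -1.8 0; -14 0 -2 0; -16 0 -2 0'
```

```text
clock: 17.55
ee_pos: [0.6445, -0.0646, 0.0586]
tool_rot: [0.005, 0.055, 0.998, -0.0]
force: [0.4, 1.4, 14.6]
finger_gap: 1.0
finger_force: 7.0
```

```bash
python3 -m inch '-2 0 0 0; -4 0 0 0; -6 0 0 0; -9 0 0 0; -12 0 0 0; -16 0 0 0; -20 0 0 0; -24 0 0 0'
python3 - <<'E'
from h import *
im=read_camera("scene");cv2.imwrite("pics/s6.png",cv2.resize(im[180:340,300:500],None,fx=3.75,fy=3.75 )[:,:,::-1][:600])
E
```

```text
clock: 18.55
ee_pos: [0.6668, -0.0671, 0.0563]
tool_rot: [0.003, 0.055, 0.998, -0.0]
force: [0.5, 1.0, 3.7]
finger_gap: 1.001
finger_force: 2.0
```

View pics/s6.png

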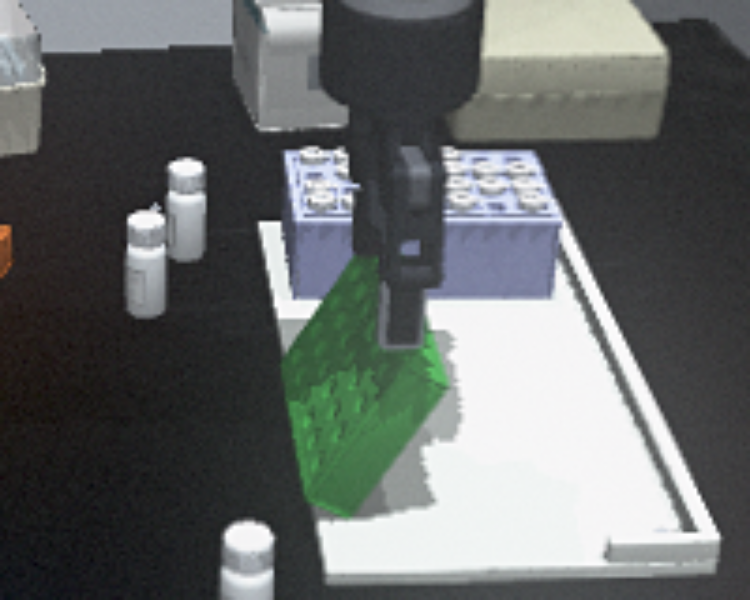

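The rack is about 40° past upright, leaning over the board with its lower corner at crop (345,515) on the board top. I lift away and let it fall flat.

```bash
python3 -m inch '-4 0 0 0; -8 0 1 0; -12 0 1 0; -16 0 1 0; -18 0 -5 0; -18 0 -20 0; -18 0 -35 0; -18 0 -50 0'
python3 -m inch '40 0 0 0; 80 0 0 0; 120 0 0 0; 160 0 0 0; 200 0 0 0; 200 0 0 0; 200 0 0 0; 200 0 0 0'
python3 - <<'E'
from h import *
np.set_printoptions(precision=4,suppress=True)
n=np.array([.994,-.1092]);e=np.array([.1092,.994])
im=read_camera("top");t=read_camera("scene")
for c in greens(im)[:2]:
    p=ray("top",c.reshape(-1,2).astype(float),.036)[:,:2];print(cv2.contourArea(c),"n-edge",(p@n).min()-.6314,(p@n).max()-.6314,"e",(p@e).min(),(p@e).max())
cv2.imwrite("pics/t7.png",np.vstack([cv2.resize(im[90:340,230:480],(400,400)),cv2.resize(t[180:340,280:480],(400,200))])[:,:,::-1])
E
```

```text
clock: 19.6
ee_pos: [0.6822, -0.069, 0.1063]
tool_rot: [0.001, 0.055, 0.998, -0.0]
force: [-0.3, -0.0, 0.1]
finger_gap: 1.003
finger_force: 0.0
clock: 20.6
ee_pos: [0.4847, -0.0472, 0.1051]
tool_rot: [0.001, 0.055, 0.998, -0.0]
force: [0.6, -0.5, -0.1]
finger_gap: 0.995
finger_force: 0.0
2290.0 n-edge 0.012908602768456734 0.10567546193387634 e -0.0575792627078 0.07167034636530913
1348.5 n-edge -0.3098147183926356 -0.21184199064629516 e -0.0008265918872958234 0.07185297809905473
```

View pics/t7.png

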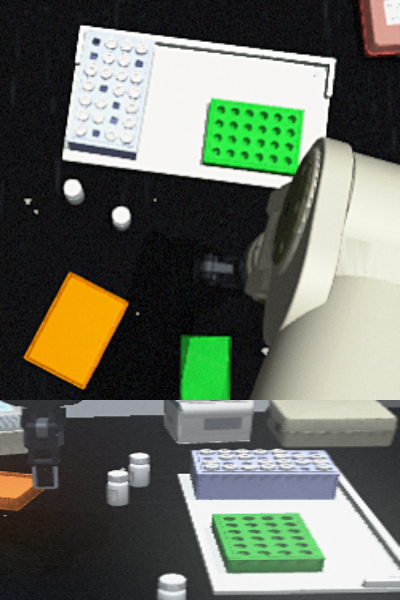

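The rack lies flat with its holes up, wholly on the board, 13–106 mm behind the front edge. The lilac rack and the vials have not moved, and the arm is clear.

```bash
python3 -c "
from plant import *
print(hand_in())"
```

```text
the job is handed in; nothing more can be done
None
```

The large green rack was flipped over the board's front edge by pushing alone. It now lies flat, holes up, wholly on the board, and the job was handed in at about 21 s with nothing else seen to have moved (peak measured push about 32 N).

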